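# Put the optics parts away in their trays

## Task

Clear the loose parts off the optical table into their trays: the two steel pedestal posts into the grey two-bay tray, one in each bay, both black lens tubes into the round white dish, and the mirror mount into the square wooden tray. Set each one down upright on the tray's floor, without dropping it, and leave the bottle and the screwdriver where they are.

Things in the scene. Friction and masses are not known exactly. Their poses are not given: they have to be found in the camera images.
- post_a: Bright steel pedestal post standing upright: plain shaft 25 mm diameter on a round foot flange 34 mm diameter and 8 mm high, 60 mm tall overall, about 200 g. Identical to post_b. Origin at the centre of its underside, z up along the shaft.
- post_b: The second pedestal post, identical to post_a. Origin at the centre of its underside.
- tube_a: Black lens tube standing upright: plain cylinder 36 mm diameter, 50 mm tall, with a glass lens recessed in its top, about 90 g. Identical to tube_b. Origin at the centre of its underside, z up along the tube.
- tube_b: The second lens tube, identical to tube_a. Origin at the centre of its underside.
- mount: Black mirror mount, 62 mm tall, about 160 g, upright on a foot 40 (x) by 46 (y) by 10 mm high. Two parallel plates 50 mm wide along its y, from x = -18 to +12 mm, 10 to 62 mm high (easily gripped across the 50 mm); bright round mirror on the -x face (to x = -21), two small steel knobs on the +x face (to x = +26). Origin: centre of the foot's underside, z up.
- post_tray: Grey tray fixed to the table, 68 (its x) by 132 mm (its y) outside, 22 mm high, walls 4 mm; a wall across the middle makes two bays, each 60 by 60 mm inside, centred at y = +32 and y = -32 mm, floor 4 mm above the table. Origin at the centre of its underside. Place of the pedestal posts, one in each bay.
- tube_dish: White round dish, fixed to the table, 138 mm outside diameter, 18 mm high, wall and floor 4 mm thick (inside diameter 130 mm). Origin at the centre of its underside. Place of both lens tubes.
- mount_tray: Square wooden tray, fixed to the table, 98 by 98 mm outside, 22 mm high, 4 mm walls (90 by 90 mm inside), lined with a black rubber pad whose top is 8 mm above the table. Origin at the centre of its underside. Place of the mirror mount.
- bottle: Bystander, to be left alone: small amber bottle with a white cap, 28 mm diameter, 58 mm tall, standing loose. Origin at the centre of its underside.
- driver: Bystander, to be left alone: screwdriver 130 mm long lying loose on the table along its x axis. Origin under its middle.

How it is judged (in metres and radians):
At the end, for the whole second after the job is handed in: One post in each grey bay (within 18 mm of its centre along each side), both tubes in the dish (within 51 mm of its centre), the mount in the square tray (within 30 mm of its centre along each side); all released, on the tray floors (within 6 mm), upright within 0.12 rad, at rest (((y of post_a in the frame of post_tray between 0.014 and 0.05 m and x of post_a in the frame of post_tray between -0.018 and 0.018 m and z of each of post_a, post_b in the frame of post_tray below 0.01 m and y of post_b in the frame of post_tray between -0.05 and -0.014 m and x of post_b in the frame of post_tray between -0.018 and 0.018 m) or (y of post_a in the frame of post_tray between -0.05 and -0.014 m and x of post_a in the frame of post_tray between -0.018 and 0.018 m and z of each of post_a, post_b in the frame of post_tray below 0.01 m and y of post_b in the frame of post_tray between 0.014 and 0.05 m and x of post_b in the frame of post_tray between -0.018 and 0.018 m)) and horizontal distance between each of tube_a, tube_b and tube_dish below 0.051 m and z of each of tube_a, tube_b in the frame of tube_dish below 0.01 m and x of mount in the frame of mount_tray between -0.03 and 0.03 m and y of mount in the frame of mount_tray between -0.03 and 0.03 m and z of mount in the frame of mount_tray below 0.014 m and angle between each of post_a, post_b, tube_a, tube_b, mount's own z axis and vertical below 0.12 rad and linear speed of each of post_a, post_b, tube_a, tube_b, mount below 0.02 m/s and angular speed of each of post_a, post_b, tube_a, tube_b, mount below 0.3 rad/s); the robot touches nothing.
It fails at once if the bottle is moved by more than 30 mm (distance of bottle from where it was at the start of the episode above 0.03 m).
It fails at once if the driver is moved by more than 30 mm (distance of driver from where it was at the start of the episode above 0.03 m).
It fails at once if a part is dropped or thrown (faster than 0.7 m/s out of the fingers) ((linear speed of post_a above 0.7 m/s and contact force between post_a and the fingers below 0.1 N) or (linear speed of post_b above 0.7 m/s and contact force between post_b and the fingers below 0.1 N) or (linear speed of tube_a above 0.7 m/s and contact force between tube_a and the fingers below 0.1 N) or (linear speed of tube_b above 0.7 m/s and contact force between tube_b and the fingers below 0.1 N) or (linear speed of mount above 0.7 m/s and contact force between mount and the fingers below 0.1 N)).
It also fails if it takes over 122 s, if anything falls off the work surface, if the arm or the gripper's body presses on something with over 40 N, if the wrist force passes 120 N, or if a joint passes its speed limit or range.

## Robot

A 7-joint arm with a two-finger parallel gripper is mounted at the origin on the work surface. World frame = base frame: x ahead of the robot, y to its left, z up, the work surface at z = 0. Lengths are in mm, angles in rad, forces in N, time in s.
With the tool pointing down it reaches from about 350 to 900 mm from the base axis. Payload 8.1 kg.
Tool frame: the origin (TCP) lies between the finger pads; the fingertips stand 22 mm ahead of it and the grasp point (between the pads) lies 3 mm ahead of it; z points along the fingers, y is the line along which they close (so a half turn about z gives the same grasp; the last joint's range is limited). The gripper opens to 85 mm and grips with 20 to 120 N. Pads are 22 mm wide; open, the fingers measure 114 mm over their backs; the gripper's body (76 mm by 85 mm) begins 54 mm behind the grasp point. The pads swing forward as they close: fully open they stand 13 mm farther back than shut.
Start: joints at [1.069, 0.434, 0.025, 1.573, -0.012, 1.134, -0.075], TCP at [242.674, -575.977, 253.323] pointing down, gripper open.
Joint ranges: [-2.62, 2.62], [-0.44, 2.09], [-1.27, 1.32], [0.08, 2.57], [-1.32, 4.46], [0.12, 2], [-2.74, 2.74]. Speed limits (rad/s): [2.22, 2.22, 3.01, 3.01, 3.14, 3.14, 3.14].

## Interface

Orientations are given as a unit quaternion [w, x, y, z].
In Python, from station import bot gives the robot as it stands.
- The arm moves only by the tool arm_command, never from a script. Its arguments are lists of equal length, an entry for each row: "travel": the shift along the world's x, y, z as a fraction of full scale, a list of three; "delta_rot": the turn, a rotation vector about the world's x, y, z as a fraction of full scale, a list of three; "grip": the closure, from 0 (fully open) to 1 (shut). A call has 1 to 10 rows; each row shifts and turns the commanded pose from where the row before left it; what a row does not reach is not made up. Full scale, the value 1, is 0.025 m for a shift and 0.1 rad for a turn. A row lasts 1/12 s, in which the tool goes at most 41.7 mm and 7.16 degrees, less where a joint would pass 70% of its speed; a pose out of reach is approached as far as the arm can. A call with a number of a shift or a turn outside -1 to 1 is refused whole. A call with a gripper value outside its range is refused whole. The fingers move at their own pace and stop on an object; "newtons" is the grip in N (left out, the last holds). Time passes only in rows, so rows that do not move let the fingers close. It gives the time, the measured TCP pose, the force, the opening and the grip force at its end, in the units of the state.
- bot.read_state(): the state, without advancing time (a new reading comes with each control period).
- bot.snapshot(name): name is "side" or "top" or "wrist"; returns the picture (384x512x3 uint8, blue, green, red); there is no depth.
- bot.get_calibration(name): a dict with "fx", "fy", "cx", "cy" (pixels), "T" (4x4, takes a point from camera to world coordinates); the wrist camera has in their place "hand_eye" (4x4, takes a point from camera to tool coordinates, whose origin is the TCP and whose axes are the flange's). Camera axes: x right, y up, looking along -z (the intrinsics and any distortion apply to the point x, -y, -z); pixel columns grow to the right and rows downward; lengths in mm; the calibration is good to about 2 mm. A picture is of the moment at which its call begins: read the wrist's pose just before it. get_calibration takes no time and is no camera call.
- bot.sign_off(): hands the job in; it is judged then, once.
The state is a dict: "t": time; "qpos": joint angles; "qvel": joint speeds; "joint_efforts": joint torques, N m; "tool_pos": TCP position; "tool_rot": TCP orientation; "ft_force": force on the tool from outside, world axes, zero at the start; "moment": the same for the moment, N m; "grip_width": finger opening in mm; "grasp_force": force on a finger pad.
Only numpy, scipy, OpenCV 4.12 (cv2) and the standard library are available. Lean on these libraries where they do the work, as an engineer would, in place of code of your own. Each camera call takes 0.05 s, during which the arm holds its last target. There are 200 camera calls.

## Working session

There is one attempt and no reset: what is moved stays moved. The work goes in short steps, Python scripts to look and compute and a tool call to move; the robot and the scene stay as the last step left them, time stands still between calls to the robot, and variables do not carry over. Pictures are saved under pics/ and viewed, at most 14 in all, crops included, and the job is handed in when it is done.

Besides the shell and the picture viewer there is one more tool, called after "Emit:" as name(argument=value, ...) on one line, values as JSON. arm_command: Moves the arm, as the interface text tells. Its arguments: {"type":"object","properties":{"travel":{"type":"array","items":{"type":"array","items":{"type":"number","minimum":-1,"maximum":1}}},"delta_rot":{"type":"array","items":{"type":"array","items":{"type":"number","minimum":-1,"maximum":1}}},"grip":{"type":"array","items":{"type":"number"}},"newtons":{"type":"number"}},"required":["travel","delta_rot","grip"]}

```bash
ls; mkdir -p pics; python3 - <<'E'
from station import bot
import cv2
for n in("top","side"):
    cv2.imwrite(f"pics/{n}0.png",bot.snapshot(n)); print(n,{k:(v if not hasattr(v,'tolist') else v.tolist()) for k,v in bot.get_calibration(n).items()})
print(bot.get_calibration("wrist"))
print(bot.read_state())
E
```

```text
pics
top {'fx': 457.8958295238618, 'fy': 457.8958295238618, 'cx': 261.2602813744979, 'cy': 195.66626084874156, 'T': [[0.026377576136015102, 0.977260853732003, -0.21039355322867034, 250.55000435852793], [-0.9996427183574126, 0.026695957154029327, -0.0013272176283966256, 17.718658590986188], [0.004319619449861517, 0.21035339225842506, 0.9776158710112993, 1088.930901166548], [0.0, 0.0, 0.0, 1.0]]}
side {'fx': 448.10842636390487, 'fy': 448.10842636390487, 'cx': 254.49508061525881, 'cy': 189.68565676843744, 'T': [[-0.8911915144970683, 0.2571615107227271, -0.37369190771439775, 47.59817088379247], [-0.453592986074124, -0.4950534348856339, 0.7410637621637525, 857.2659225597005], [0.005575614116920383, 0.8299337648335195, 0.5578340779447586, 697.0954680062144], [0.0, 0.0, 0.0, 1.0]]}
{'fx': 305.18836046402123, 'fy': 305.18836046402123, 'cx': 253.96990728604382, 'cy': 191.25333501790738, 'hand_eye': array([[-6.36574670e-04,  9.53295930e-01,  3.02037191e-01,
         7.85649632e+01],
       [ 9.99999739e-01,  5.03733305e-04,  5.17709736e-04,
        -2.66634665e-01],
       [ 3.41384391e-04,  3
[... 163 characters left out ...]
 array([ 1.06943372,  0.43514185,  0.02497448,  1.57401548, -0.01163576,
        1.13401285, -0.07507769]), 'qvel': array([ 0.00049695,  0.00125593,  0.00018499, -0.00354552, -0.0006523 ,
        0.00130447,  0.00088619]), 'joint_efforts': array([ 3.96919961e-03, -6.71752810e+01,  1.02816850e+00, -3.16900027e+01,
        1.58058229e-02,  7.22392622e-03,  4.48639048e-05]), 'tool_pos': array([ 242.46919485, -575.58067933,  252.60792473]), 'tool_rot': array([-6.90651042e-04,  9.80195308e-01,  1.98031929e-01, -1.89539446e-04]), 'ft_force': array([ 0.22150036, -0.24927243,  0.11392093]), 'moment': array([-0.02023984, -0.02172893,  0.00061287]), 'grasp_force': 0.0, 'grip_width': 85.19494930676777}
```

View pics/top0.png

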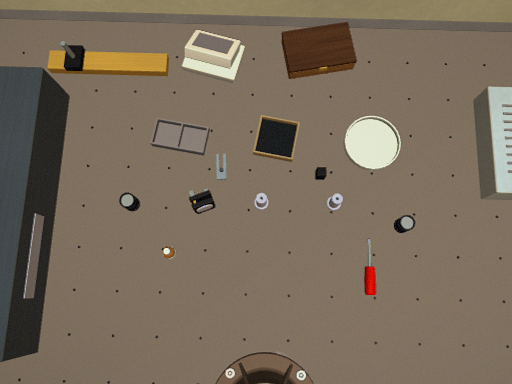

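View pics/side0.png

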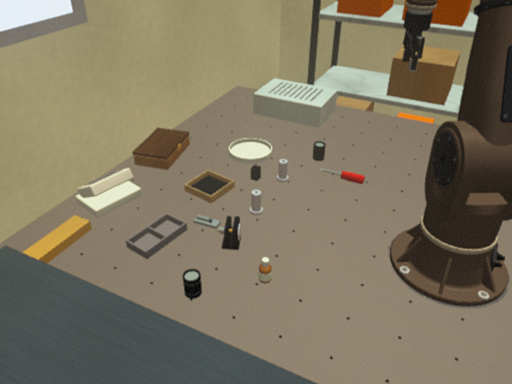

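```bash
cat > h.py <<'E'
import numpy as np, cv2
from station import bot
from scipy.spatial.transform import Rotation as R
def cal(n):
    c=bot.get_calibration(n)
    if n=="wrist":
        s=bot.read_state();q=s["tool_rot"];M=np.eye(4);M[:3,:3]=R.from_quat([q[1],q[2],q[3],q[0]]).as_matrix();M[:3,3]=s["tool_pos"]
        c=dict(c,T=M@c["hand_eye"])
    return c
def p2w(c,u,v,z):
    T=np.array(c["T"]);d=T[:3,:3]@[(u-c["cx"])/c["fx"],-(v-c["cy"])/c["fy"],-1]
    o=T[:3,3];return (o+d*(z-o[2])/d[2])[:2].round(1)
def w2p(c,p):
    q=np.linalg.inv(np.array(c["T"]))@np.r_[p,1]
    return np.array([c["cx"]-c["fx"]*q[0]/q[2],c["cy"]+c["fy"]*q[1]/q[2]])
E
python3 - <<'E'
import cv2
im=cv2.imread("pics/top0.png")
a=cv2.resize(im[110:270,110:270],None,fx=3.7,fy=3.7,interpolation=cv2.INTER_CUBIC)
b=cv2.resize(im[110:270,260:420],None,fx=3.7,fy=3.7,interpolation=cv2.INTER_CUBIC)
cv2.imwrite("pics/a.png",a);cv2.imwrite("pics/b.png",b)
E
```

```text
(no output)
```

View pics/a.png

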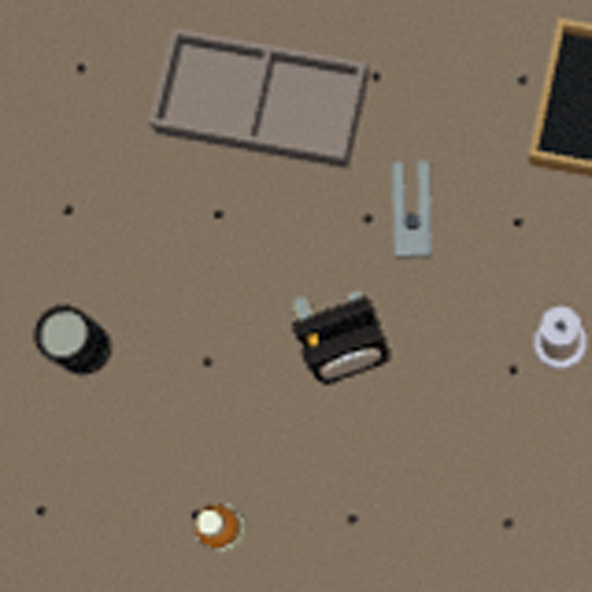

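View pics/b.png

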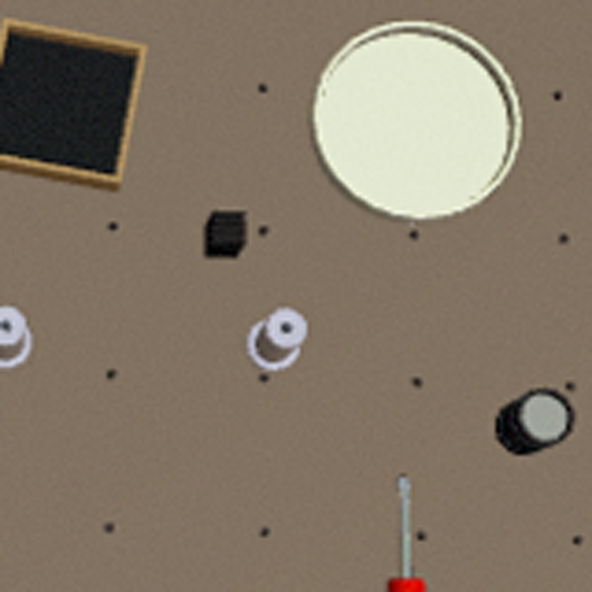

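```bash
python3 - <<'E'
from h import *
c=cal("top")
A=lambda x,y,z,o=110:p2w(c,o+(x+.5)/3.7-.5,110+(y+.5)/3.7-.5,z)
B=lambda x,y,z:A(x,y,z,260)
P=[A(178,36,22),A(367,66,22),A(348,160,22),A(154,124,22)];print("ptray",P,np.mean(P,0))
P=[A(562,20,22),B(147,45,22),B(120,182,22),A(532,155,22)];print("mtray",P,np.mean(P,0))
print("dish",B(418,119,18),"tubeA",A(64,333,46),"tubeB",B(546,417,46),"post1",A(561,325,60),B(5,325,60),"post2",B(287,328,60))
print("post foot1",A(560,338,8),"foot2",B(273,342,8),"bottle",A(210,522,58))
print("mount",A(293,325,62),A(368,296,62),A(388,355,50))
cs=cal("side")
# reproject to side for check
for n,p in dict(tA=[*A(64,333,46),46],tB=[*B(546,417,46),46],p1=[*A(561,325,60),60],p2=[*B(287,328,60),60]).items(): print(n,w2p(cs,p))
E
```

```text
ptray [array([665.9, 279.8]), array([648.2, 152.7]), array([582.7, 161.9]), array([603.9, 291.1])] [625.175 221.375]
mtray [array([684.4,  23.9]), array([669.3, -70. ]), array([573.6, -53.1]), array([589.5,  41.1])] [629.2   -14.525]
dish [ 623.8 -250.8] tubeA [457.1 330.7] tubeB [ 421.3 -318.7] post1 [467.7  19. ] [467.7  19.6] post2 [ 470.6 -155.5]
post foot1 [470.1  19.5] foot2 [ 472.2 -155. ] bottle [340.4 228.5]
mount [462.8 184.9] [482.5 139.4] [447.8 126.4]
tA [190.36322415 275.89124571]
tB [318.64378124 144.72164769]
p1 [255.39958995 191.94937985]
p2 [282.45091352 160.8256878 ]
```

Emit:
arm_command(travel=[[0.7, 1, -0.4], [0.7, 1, -0.4], [0.7, 1, -0.4], [0.7, 1, -0.4], [0.7, 1, -0.4], [0.7, 1, -0.4], [0.7, 1, -0.4], [0.7, 1, -0.4], [0.7, 1, -0.4], [0.7, 1, -0.4]], delta_rot=[[0, 0, 0], [0, 0, 0], [0, 0, 0], [0, 0, 0], [0, 0, 0], [0, 0, 0], [0, 0, 0], [0, 0, 0], [0, 0, 0], [0, 0, 0]], grip=[0, 0, 0, 0, 0, 0, 0, 0, 0, 0], newtons=40)

```text
t: 0.93
tool_pos: [418.1, -324.6, 152.7]
tool_rot: [-0.0, 0.98, 0.198, -0.0]
ft_force: [-0.3, -0.0, -0.5]
grip_width: 85.1
grasp_force: 0.0
```

```bash
cat > look.py <<'E'
import sys
from h import *
c=cal("wrist");im=bot.snapshot("wrist")
for a in sys.argv[2:]:
    p=np.array(eval(a),float);u=w2p(c,p);print(a,u.round(1));cv2.drawMarker(im,tuple(int(round(t)) for t in u),(0,0,255),0,10,1)
cv2.imwrite(f"pics/{sys.argv[1]}.png",im)
np.savez(f"pics/{sys.argv[1]}.npz",T=c["T"],fx=c["fx"],fy=c["fy"],cx=c["cx"],cy=c["cy"])
E
python3 look.py w1 421.3,-318.7,46 421.3,-318.7,50 
```

```text
421.3,-318.7,46 [249.2 193.1]
421.3,-318.7,50 [249.1 194.8]
```

View pics/w1.png

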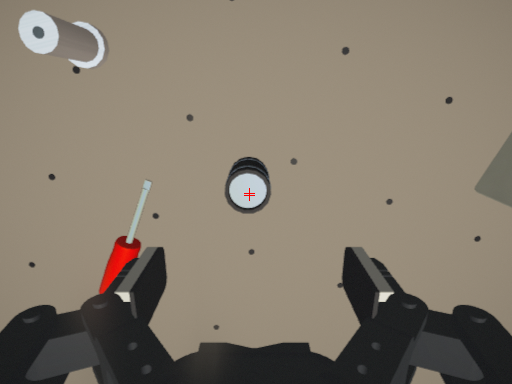

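```bash
python3 - <<'E'
from h import *
c=cal("wrist")
for u,v,z in[(148,182,5),(130,236,5),(125,240,20),(248,190,50)]: print(p2w(c,u,v,z))
E
```

```text
[ 386.5 -227.3]
[ 327.9 -227.4]
[ 331.6 -227.7]
[ 428.6 -309. ]
```

```bash
python3 - <<'E'
from h import *
c=cal("wrist");o=dict(np.load("pics/w1.npz"))
print(o["T"].round(3));print(c["T"].round(3))
print(p2w(o,248,190,50),p2w(c,248,190,50),bot.read_state()["tool_pos"])
print(p2w(o,249.1,194.8,50))
for u,v,z in[(148,182,5),(130,236,5)]: print(p2w(o,u,v,z))
E
```

```text
[[ 3.88000e-01  8.79000e-01  2.79000e-01  4.90446e+02]
 [-9.22000e-01  3.70000e-01  1.17000e-01 -2.93842e+02]
 [-1.00000e-03 -3.02000e-01  9.53000e-01  2.72527e+02]
 [ 0.00000e+00  0.00000e+00  0.00000e+00  1.00000e+00]]
[[ 3.94000e-01  8.76000e-01  2.78000e-01  4.93809e+02]
 [-9.19000e-01  3.77000e-01  1.14000e-01 -2.87137e+02]
 [-5.00000e-03 -3.00000e-01  9.54000e-01  2.70919e+02]
 [ 0.00000e+00  0.00000e+00  0.00000e+00  1.00000e+00]]
[ 424.5 -316.5] [ 428.6 -309. ] [ 421.72118945 -317.79611514  150.93373362]
[ 421.3 -318.7]
[ 382.9 -234.1]
[ 324.1 -233.9]
```

Emit:
arm_command(travel=[[0, 0, 0], [0, 0, 0], [0, 0, 0]], delta_rot=[[0, 0, 0], [0, 0, 0], [0, 0, 0]], grip=[0, 0, 0])

```text
t: 1.23
tool_pos: [417.0, -327.0, 153.4]
tool_rot: [0.0, 0.98, 0.197, -0.0]
ft_force: [-0.1, 0.1, 0.7]
grip_width: 85.2
grasp_force: 0.0
```

Emit:
arm_command(travel=[[0.22, 0.34, 0], [0, 0, -0.6], [0, 0, -0.8], [0, 0, -0.8], [0, 0, -0.8], [0, 0, -0.7], [0, 0, -0.5], [0, 0, -0.36], [0, 0, 0], [0, 0, 0]], delta_rot=[[0, 0, 0], [0, 0, 0], [0, 0, 0], [0, 0, 0], [0, 0, 0], [0, 0, 0], [0, 0, 0], [0, 0, 0], [0, 0, 0], [0, 0, 0]], grip=[0, 0, 0, 0, 0, 0, 0, 0, 0, 0])

```text
t: 2.07
tool_pos: [423.2, -317.7, 39.4]
tool_rot: [-0.0, 0.98, 0.198, -0.0]
ft_force: [-0.5, 0.4, 0.1]
grip_width: 85.3
grasp_force: 0.0
```

Emit:
arm_command(travel=[[0, 0, 0], [0, 0, 0], [0, 0, 0], [0, 0, 0], [0, 0, 0], [0, 0, 0], [0, 0, 0], [0, 0, 0]], delta_rot=[[0, 0, 0], [0, 0, 0], [0, 0, 0], [0, 0, 0], [0, 0, 0], [0, 0, 0], [0, 0, 0], [0, 0, 0]], grip=[0.3, 0.4, 0.5, 0.6, 0.7, 0.8, 0.9, 1])

```text
t: 2.73
tool_pos: [423.5, -317.7, 40.1]
tool_rot: [0.0, 0.98, 0.198, 0.0]
ft_force: [-1.9, 0.6, 6.5]
grip_width: 34.6
grasp_force: 39.4
```

Emit:
arm_command(travel=[[0, 0, 0.4], [0, 0, 0.8], [0.5, 0.16, 0.4], [0.9, 0.28, 0], [0.94, 0.3, 0], [0.94, 0.3, 0], [0.94, 0.3, 0], [0.94, 0.3, 0], [0.94, 0.3, 0], [0.9, 0.28, 0]], delta_rot=[[0, 0, 0], [0, 0, 0], [0, 0, 0], [0, 0, 0], [0, 0, 0], [0, 0, 0], [0, 0, 0], [0, 0, 0], [0, 0, 0], [0, 0, 0]], grip=[1, 1, 1, 1, 1, 1, 1, 1, 1, 1])

```text
t: 3.57
tool_pos: [599.4, -261.3, 80.1]
tool_rot: [0.0, 0.98, 0.198, 0.0]
ft_force: [-0.0, -0.0, -1.0]
grip_width: 35.0
grasp_force: 40.0
```

Emit:
arm_command(travel=[[0.08, 0.04, 0], [0, 0, 0], [0, 0, 0], [0, 0, -0.4], [0, 0, -0.4], [0, 0, -0.3], [0, 0, -0.2], [0, 0, -0.1], [0, 0, 0], [0, 0, 0]], delta_rot=[[0, 0, 0], [0, 0, 0], [0, 0, 0], [0, 0, 0], [0, 0, 0], [0, 0, 0], [0, 0, 0], [0, 0, 0], [0, 0, 0], [0, 0, 0]], grip=[1, 1, 1, 1, 1, 1, 1, 1, 1, 1])

```text
t: 4.4
tool_pos: [599.2, -261.2, 44.2]
tool_rot: [-0.0, 0.98, 0.198, -0.001]
ft_force: [-3.3, 1.0, 4.4]
grip_width: 35.0
grasp_force: 40.3
```

Emit:
arm_command(travel=[[0, 0, 0], [0, 0, 0], [0, 0, 0], [0, 0, 0], [0, 0, 0.2], [0, 0, 0.5], [0, 0, 0.85], [0, 0, 0.85]], delta_rot=[[0, 0, 0], [0, 0, 0], [0, 0, 0], [0, 0, 0], [0, 0, 0], [0, 0, 0], [0, 0, 0], [0, 0, 0]], grip=[0.45, 0.4, 0.35, 0.3, 0.3, 0.3, 0.3, 0.2])

```text
t: 5.07
tool_pos: [600.0, -260.9, 105.5]
tool_rot: [-0.0, 0.98, 0.198, -0.0]
ft_force: [0.8, 0.0, 0.6]
grip_width: 68.3
grasp_force: 0.0
```

Emit:
arm_command(travel=[[-0.5, 0.4, 0], [-0.8, 0.66, 0], [-0.86, 0.7, 0], [-0.86, 0.7, 0], [-0.86, 0.7, 0], [-0.8, 0.66, 0], [-0.48, 0.42, 0], [0, 0, 0], [0, 0, 0], [0, 0, 0]], delta_rot=[[0, 0, 0], [0, 0, 0], [0, 0, 0], [0, 0, 0], [0, 0, 0], [0, 0, 0], [0, 0, 0], [0, 0, 0], [0, 0, 0], [0, 0, 0]], grip=[0, 0, 0, 0, 0, 0, 0, 0, 0, 0])

```text
t: 5.9
tool_pos: [472.4, -155.6, 105.3]
tool_rot: [0.001, 0.98, 0.198, 0.001]
ft_force: [0.5, -0.9, 0.4]
grip_width: 85.2
grasp_force: 0.0
```

```bash
python3 look.py w2 471,-155.3,60 600,-261,54 624,-251,18 600,-261,4
```

```text
471,-155.3,60 [253.2 235.3]
600,-261,54 [527.4  98.2]
624,-251,18 [489.4  54.1]
600,-261,4 [465.7  97.5]
```

View pics/w2.png

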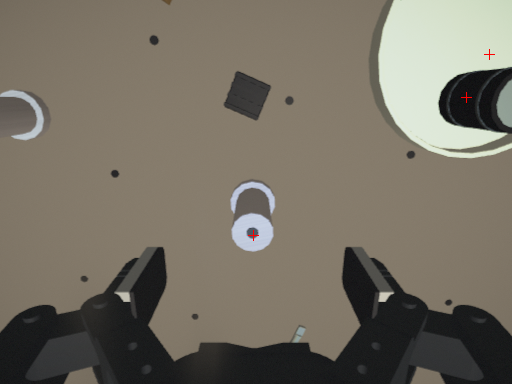

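Emit:
arm_command(travel=[[0.04, 0, -0.4], [0, 0, -0.7], [0, 0, -0.6], [0, 0, -0.4], [0, 0, -0.26], [0, 0, 0], [0, 0, 0]], delta_rot=[[0, 0, 0], [0, 0, 0], [0, 0, 0], [0, 0, 0], [0, 0, 0], [0, 0, 0], [0, 0, 0]], grip=[0, 0, 0, 0, 0, 0, 0])

```text
t: 6.53
tool_pos: [472.2, -155.1, 45.0]
tool_rot: [-0.0, 0.98, 0.198, -0.0]
ft_force: [1.0, -0.3, 0.3]
grip_width: 85.5
grasp_force: 0.0
```

Emit:
arm_command(travel=[[0, 0, 0], [0, 0, 0], [0, 0, 0], [0, 0, 0], [0, 0, 0], [0, 0, 0], [0, 0, 0], [0, 0, 0], [0, 0, 0]], delta_rot=[[0, 0, 0], [0, 0, 0], [0, 0, 0], [0, 0, 0], [0, 0, 0], [0, 0, 0], [0, 0, 0], [0, 0, 0], [0, 0, 0]], grip=[0.4, 0.5, 0.6, 0.65, 0.7, 0.75, 0.8, 0.9, 1], newtons=50)

```text
t: 7.28
tool_pos: [472.4, -155.0, 45.7]
tool_rot: [0.0, 0.98, 0.198, 0.0]
ft_force: [-0.9, -0.1, 5.9]
grip_width: 24.0
grasp_force: 48.7
```

Emit:
arm_command(travel=[[0, 0, 0.4], [0, 0, 0.8], [0, 0, 0.8], [0.2, 0.5, 0.4], [0.39, 0.9, 0], [0.4, 0.93, 0], [0.4, 0.93, 0], [0.4, 0.93, 0], [0.4, 0.93, 0], [0.4, 0.93, 0]], delta_rot=[[0, 0, 0], [0, 0, 0], [0, 0, 0], [0, 0, 0], [0, 0, 0], [0, 0, 0], [0, 0, 0], [0, 0, 0], [0, 0, 0], [0, 0, 0]], grip=[1, 1, 1, 1, 1, 1, 1, 1, 1, 1])

```text
t: 8.12
tool_pos: [537.1, -2.6, 105.9]
tool_rot: [0.0, 0.98, 0.198, -0.0]
ft_force: [0.3, -0.8, -0.8]
grip_width: 24.0
grasp_force: 49.2
```

Emit:
arm_command(travel=[[0.4, 0.93, 0], [0.4, 0.93, 0], [0.4, 0.93, 0], [0.4, 0.93, 0], [0.4, 0.93, 0], [0.4, 0.93, 0], [0.4, 0.93, 0], [0.4, 0.93, 0], [0.15, 0.31, 0], [0, 0, 0]], delta_rot=[[0, 0, 0], [0, 0, 0], [0, 0, 0], [0, 0, 0], [0, 0, 0], [0, 0, 0], [0, 0, 0], [0, 0, 0], [0, 0, 0], [0, 0, 0]], grip=[1, 1, 1, 1, 1, 1, 1, 1, 1, 1])

```text
t: 8.95
tool_pos: [620.7, 193.4, 105.6]
tool_rot: [-0.001, 0.98, 0.2, 0.0]
ft_force: [-0.7, 0.8, -2.2]
grip_width: 23.7
grasp_force: 49.2
```

Emit:
arm_command(travel=[[0, 0, 0], [0, 0, 0], [0, 0, 0]], delta_rot=[[0, 0, 0], [0, 0, 0], [0, 0, 0]], grip=[1, 1, 1])

```text
t: 9.2
tool_pos: [620.4, 188.1, 105.4]
tool_rot: [0.001, 0.98, 0.197, -0.0]
ft_force: [-0.2, -0.1, -2.6]
grip_width: 23.8
grasp_force: 49.2
```

```bash
python3 look.py w3 666,280,22 648.2,152.7,22 582.7,161.9,22 603.9,291.1,22 630,253,4 620.4,189.7,4
```

```text
666,280,22 [148.7  96.2]
648.2,152.7,22 [316.3 194.1]
582.7,161.9,22 [267.1 265.5]
603.9,291.1,22 [107.  176.9]
630,253,4 [177.9 158.2]
620.4,189.7,4 [252.4 200.9]
```

View pics/w3.png

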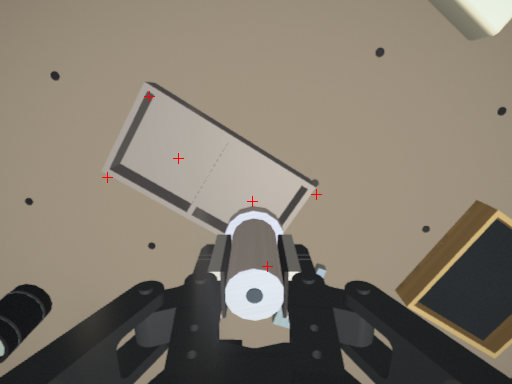

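```bash
python3 - <<'E'
from h import *
o=dict(np.load("pics/w3.npz"));print(o["T"][:3,3])
for u,v in[(150,83),(317,186),(104,168)]:print(p2w(o,u,v,22))
print(p2w(o,(150+317)/2,0,22))
ct=cal("top")
for p in [(666,280,22),(648,153,22),(600,-261,54)]:print(w2p(ct,p))
# post foot in gripper (253,225ish visible)
print(w2p(o,(620.4,188.5,60)),w2p(o,(620.4,188.5,120)))
E
```

```text
[692.83636106 218.82863163 225.17448159]
[673.9 281.5]
[653.7 154.9]
[609.2 294.6]
[736.6 249.9]
[157.66408559 119.30781761]
[208.69558532 127.56544838]
[380.85672042 146.55500528]
[253.86505458 233.05166379] [253.89665109 297.04081897]
```

Emit:
arm_command(travel=[[0.18, 0.1, 0], [0, 0, -0.4], [0, 0, -0.6], [0, 0, -0.5], [0, 0, -0.4], [0, 0, -0.2], [0, 0, -0.11], [0, 0, 0], [0, 0, 0]], delta_rot=[[0, 0, 0], [0, 0, 0], [0, 0, 0], [0, 0, 0], [0, 0, 0], [0, 0, 0], [0, 0, 0], [0, 0, 0], [0, 0, 0]], grip=[1, 1, 1, 1, 1, 1, 1, 1, 1])

```text
t: 10.0
tool_pos: [625.4, 192.6, 50.2]
tool_rot: [-0.0, 0.98, 0.198, 0.0]
ft_force: [0.7, -0.2, -1.1]
grip_width: 23.9
grasp_force: 49.3
```

Emit:
arm_command(travel=[[0, 0, 0], [0, 0, 0], [0, 0, 0], [0, 0, 0], [0, 0, 0.2], [0, 0, 0.5], [0, 0, 0.75], [0, 0, 0.75]], delta_rot=[[0, 0, 0], [0, 0, 0], [0, 0, 0], [0, 0, 0], [0, 0, 0], [0, 0, 0], [0, 0, 0], [0, 0, 0]], grip=[0.6, 0.5, 0.45, 0.4, 0.4, 0.4, 0.3, 0.2])

```text
t: 10.67
tool_pos: [625.0, 192.5, 106.4]
tool_rot: [0.0, 0.98, 0.198, -0.0]
ft_force: [0.3, 0.8, 0.3]
grip_width: 68.1
grasp_force: 0.0
```

Emit:
arm_command(travel=[[-0.6, -0.12, 0.1], [-0.85, -0.18, 0.1], [-0.9, -0.2, 0], [-0.9, -0.2, 0], [-0.9, -0.2, 0], [-0.9, -0.2, 0], [-0.9, -0.2, 0], [-0.65, -0.1, 0], [0, 0, 0], [0, 0, 0]], delta_rot=[[0, 0, 0], [0, 0, 0], [0, 0, 0], [0, 0, 0], [0, 0, 0], [0, 0, 0], [0, 0, 0], [0, 0, 0], [0, 0, 0], [0, 0, 0]], grip=[0, 0, 0, 0, 0, 0, 0, 0, 0, 0])

```text
t: 11.5
tool_pos: [460.2, 157.7, 111.3]
tool_rot: [-0.0, 0.98, 0.198, 0.001]
ft_force: [0.1, -0.1, 0.5]
grip_width: 85.5
grasp_force: 0.0
```

Emit:
arm_command(travel=[[0, 0, 0], [0, 0, 0], [0, 0, 0]], delta_rot=[[0, 0, 0], [0, 0, 0], [0, 0, 0]], grip=[0, 0, 0])

```text
t: 11.75
tool_pos: [461.1, 157.8, 110.3]
tool_rot: [-0.0, 0.98, 0.198, 0.0]
ft_force: [0.9, -0.5, 0.5]
grip_width: 85.5
grasp_force: 0.0
```

```bash
python3 - <<'E'
from h import *
import subprocess
y=.37;O=np.array([461.4,157.8]);M=np.array([[np.cos(y),-np.sin(y)],[np.sin(y),np.cos(y)]])
P=[",".join(map(str,[*(O+M@np.array(q)).round(1),62])) for q in[(12,25),(12,-25),(-18,25),(-18,-25)]]
print(subprocess.run(["python3","look.py","w4",*P],capture_output=True,text=True).stdout)
E
```

```text
463.5,185.4,62 [213.  211.3]
481.6,138.8,62 [297.6 213.5]
435.6,174.6,62 [213.6 256.4]
453.7,128.0,62 [294.1 258.3]
```

View pics/w4.png

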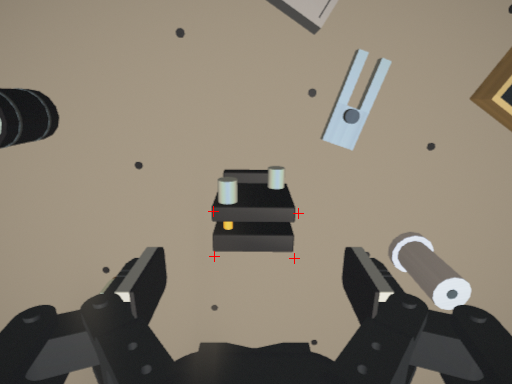

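Emit:
arm_command(travel=[[0.05, 0.02, -0.4], [0, 0, -0.7], [0, 0, -0.6], [0, 0, -0.5], [0, 0, -0.28], [0, 0, 0], [0, 0, 0]], delta_rot=[[0, 0, 0], [0, 0, 0], [0, 0, 0], [0, 0, 0], [0, 0, 0], [0, 0, 0], [0, 0, 0]], grip=[0, 0, 0, 0, 0, 0, 0])

```text
t: 12.38
tool_pos: [461.3, 158.0, 47.6]
tool_rot: [0.0, 0.98, 0.198, -0.001]
ft_force: [-0.1, 0.1, 0.6]
grip_width: 85.3
grasp_force: 0.0
```

Emit:
arm_command(travel=[[0, 0, 0], [0, 0, 0], [0, 0, 0], [0, 0, 0], [0, 0, 0], [0, 0, 0], [0, 0, 0], [0, 0, 0]], delta_rot=[[0, 0, 0], [0, 0, 0], [0, 0, 0], [0, 0, 0], [0, 0, 0], [0, 0, 0], [0, 0, 0], [0, 0, 0]], grip=[0.2, 0.3, 0.35, 0.4, 0.45, 0.5, 0.7, 1], newtons=50)

```text
t: 13.05
tool_pos: [461.7, 158.2, 48.7]
tool_rot: [-0.0, 0.98, 0.198, 0.0]
ft_force: [-1.0, -0.5, 5.1]
grip_width: 49.2
grasp_force: 51.6
```

Emit:
arm_command(travel=[[0, 0, 0.4], [0, 0, 0.8], [0, 0, 0.8], [0.5, -0.5, 0.2], [0.85, -0.87, 0], [0.9, -0.92, 0], [0.9, -0.92, 0], [0.9, -0.92, 0], [0.9, -0.92, 0], [0.9, -0.92, 0]], delta_rot=[[0, 0, 0], [0, 0, 0], [0, 0, 0], [0, 0, 0], [0, 0, 0], [0, 0, 0], [0, 0, 0], [0, 0, 0], [0, 0, 0], [0, 0, 0]], grip=[1, 1, 1, 1, 1, 1, 1, 1, 1, 1])

```text
t: 13.88
tool_pos: [608.5, 7.4, 103.9]
tool_rot: [-0.0, 0.98, 0.198, 0.0]
ft_force: [1.6, 1.4, -1.5]
grip_width: 49.6
grasp_force: 52.0
```

Emit:
arm_command(travel=[[0.65, -0.7, 0], [0.25, -0.23, 0], [0, 0, 0], [0, 0, 0], [0, 0, 0], [0, 0, 0]], delta_rot=[[0, 0, 0], [0, 0, 0], [0, 0, 0], [0, 0, 0], [0, 0, 0], [0, 0, 0]], grip=[1, 1, 1, 1, 1, 1])

```text
t: 14.38
tool_pos: [629.2, -12.6, 103.3]
tool_rot: [-0.0, 0.98, 0.199, -0.0]
ft_force: [-1.1, -0.2, -1.1]
grip_width: 49.5
grasp_force: 52.1
```

```bash
python3 look.py w5 684.4,23.9,22 669.3,-70,22 573.6,-53,22
```

```text
684.4,23.9,22 [235.8 116.6]
669.3,-70,22 [353.7 191.7]
573.6,-53,22 [274.7 292.2]
```

View pics/w5.png

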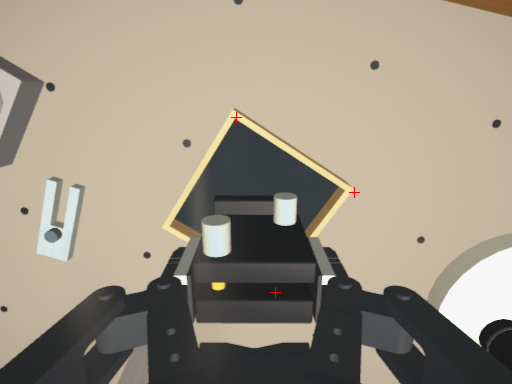

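```bash
python3 - <<'E'
from h import *
o=dict(np.load("pics/w5.npz"))
P=[p2w(o,*p,22) for p in[(234,109),(354,187),(165,228)]];print(P,(P[1]+P[2])/2)
E
```

```text
[array([688.3,  26.7]), array([672.4, -68.5]), array([592.2,  41.7])] [632.3 -13.4]
```

Emit:
arm_command(travel=[[0, 0, -0.4], [0, 0, -0.5], [0, 0, -0.4], [0, 0, -0.3], [0, 0, -0.15], [0, 0, -0.1], [0, 0, 0], [0, 0, 0]], delta_rot=[[0, 0, 0], [0, 0, 0], [0, 0, 0], [0, 0, 0], [0, 0, 0], [0, 0, 0], [0, 0, 0], [0, 0, 0]], grip=[1, 1, 1, 1, 1, 1, 1, 1])

```text
t: 15.1
tool_pos: [629.8, -14.5, 56.9]
tool_rot: [-0.0, 0.98, 0.198, -0.0]
ft_force: [-2.0, -0.0, 4.0]
grip_width: 48.9
grasp_force: 52.4
```

Emit:
arm_command(travel=[[0, 0, 0], [0, 0, 0], [0, 0, 0], [0, 0, 0], [0, 0, 0.2], [0, 0, 0.5], [0, 0, 0.8], [0, 0, 0.8]], delta_rot=[[0, 0, 0], [0, 0, 0], [0, 0, 0], [0, 0, 0], [0, 0, 0], [0, 0, 0], [0, 0, 0], [0, 0, 0]], grip=[0.35, 0.25, 0.2, 0.2, 0.2, 0.2, 0.1, 0])

```text
t: 15.77
tool_pos: [630.0, -14.5, 115.6]
tool_rot: [-0.0, 0.98, 0.198, -0.0]
ft_force: [0.4, -0.0, 0.4]
grip_width: 84.9
grasp_force: 0.0
```

Emit:
arm_command(travel=[[-0.5, 0.1, 0], [-0.85, 0.18, 0], [-0.9, 0.2, 0], [-0.9, 0.2, 0], [-0.9, 0.2, 0], [-0.9, 0.2, 0], [-0.85, 0.2, 0], [-0.6, 0.1, 0], [0, 0, 0], [0, 0, 0]], delta_rot=[[0, 0, 0], [0, 0, 0], [0, 0, 0], [0, 0, 0], [0, 0, 0], [0, 0, 0], [0, 0, 0], [0, 0, 0], [0, 0, 0], [0, 0, 0]], grip=[0, 0, 0, 0, 0, 0, 0, 0, 0, 0])

```text
t: 16.6
tool_pos: [470.5, 20.2, 115.5]
tool_rot: [0.0, 0.98, 0.198, 0.001]
ft_force: [0.7, 0.2, 0.4]
grip_width: 85.2
grasp_force: 0.0
```

```bash
python3 - <<'E'
from h import *
o=dict(np.load("pics/w4.npz"));print(p2w(o,452,293,60))
E
python3 look.py w6 470,20,60
```

```text
[469.6  21.3]
470,20,60 [254.5 227.3]
```

View pics/w6.png

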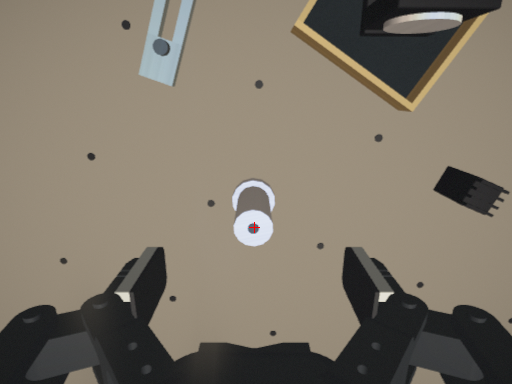

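Emit:
arm_command(travel=[[0, 0, -0.5], [0, 0, -0.8], [0, 0, -0.7], [0, 0, -0.5], [0, 0, -0.26], [0, 0, 0], [0, 0, 0]], delta_rot=[[0, 0, 0], [0, 0, 0], [0, 0, 0], [0, 0, 0], [0, 0, 0], [0, 0, 0], [0, 0, 0]], grip=[0, 0, 0, 0, 0, 0, 0])

```text
t: 17.23
tool_pos: [470.9, 20.0, 45.5]
tool_rot: [0.0, 0.98, 0.198, 0.0]
ft_force: [0.2, -0.2, 0.8]
grip_width: 85.2
grasp_force: 0.0
```

Emit:
arm_command(travel=[[0, 0, 0], [0, 0, 0], [0, 0, 0], [0, 0, 0], [0, 0, 0], [0, 0, 0], [0, 0, 0], [0, 0, 0], [0, 0, 0]], delta_rot=[[0, 0, 0], [0, 0, 0], [0, 0, 0], [0, 0, 0], [0, 0, 0], [0, 0, 0], [0, 0, 0], [0, 0, 0], [0, 0, 0]], grip=[0.4, 0.5, 0.6, 0.65, 0.7, 0.75, 0.8, 0.9, 1], newtons=50)

```text
t: 17.98
tool_pos: [470.4, 20.1, 45.8]
tool_rot: [0.0, 0.98, 0.198, 0.0]
ft_force: [-1.7, 0.6, 5.8]
grip_width: 23.9
grasp_force: 48.6
```

Emit:
arm_command(travel=[[0, 0, 0.4], [0, 0, 0.8], [0, 0, 0.8], [0, 0, 0.8], [0.3, 0.43, 0.4], [0.6, 0.86, 0], [0.65, 0.93, 0], [0.65, 0.93, 0], [0.65, 0.93, 0], [0.65, 0.93, 0]], delta_rot=[[0, 0, 0], [0, 0, 0], [0, 0, 0], [0, 0, 0], [0, 0, 0], [0, 0, 0], [0, 0, 0], [0, 0, 0], [0, 0, 0], [0, 0, 0]], grip=[1, 1, 1, 1, 1, 1, 1, 1, 1, 1])

```text
t: 18.82
tool_pos: [558.0, 146.3, 125.9]
tool_rot: [0.0, 0.98, 0.198, -0.0]
ft_force: [-0.1, 0.3, -3.0]
grip_width: 23.7
grasp_force: 49.1
```

Emit:
arm_command(travel=[[0.65, 0.93, 0], [0.65, 0.93, 0], [0.65, 0.93, 0], [0.65, 0.93, 0], [0.5, 0.69, 0], [0, 0, 0], [0, 0, 0], [0, 0, 0], [0, 0, 0]], delta_rot=[[0, 0, 0], [0, 0, 0], [0, 0, 0], [0, 0, 0], [0, 0, 0], [0, 0, 0], [0, 0, 0], [0, 0, 0], [0, 0, 0]], grip=[1, 1, 1, 1, 1, 1, 1, 1, 1])

```text
t: 19.57
tool_pos: [634.7, 253.9, 125.4]
tool_rot: [0.0, 0.98, 0.197, -0.0]
ft_force: [-0.1, -0.3, -1.8]
grip_width: 24.0
grasp_force: 49.2
```

Emit:
arm_command(travel=[[0, 0, -0.4], [0, 0, -0.7], [0, 0, -0.7], [0, 0, -0.5], [0, 0, -0.4], [0, 0, -0.2], [0, 0, -0.11], [0, 0, 0], [0, 0, 0]], delta_rot=[[0, 0, 0], [0, 0, 0], [0, 0, 0], [0, 0, 0], [0, 0, 0], [0, 0, 0], [0, 0, 0], [0, 0, 0], [0, 0, 0]], grip=[1, 1, 1, 1, 1, 1, 1, 1, 1])

```text
t: 20.32
tool_pos: [635.7, 255.7, 50.7]
tool_rot: [-0.0, 0.98, 0.198, 0.001]
ft_force: [-0.2, -0.3, -1.8]
grip_width: 24.0
grasp_force: 49.3
```

Emit:
arm_command(travel=[[0, 0, 0], [0, 0, 0], [0, 0, 0], [0, 0, 0], [0, 0, 0.2], [0, 0, 0.5], [0, 0, 0.75], [0, 0, 0.75]], delta_rot=[[0, 0, 0], [0, 0, 0], [0, 0, 0], [0, 0, 0], [0, 0, 0], [0, 0, 0], [0, 0, 0], [0, 0, 0]], grip=[0.6, 0.5, 0.45, 0.4, 0.4, 0.4, 0.4, 0.4])

```text
t: 20.98
tool_pos: [635.0, 255.4, 106.4]
tool_rot: [0.0, 0.98, 0.198, -0.0]
ft_force: [0.5, 0.0, 0.2]
grip_width: 51.0
grasp_force: 0.0
```

Emit:
arm_command(travel=[[-0.5, 0.2, 0], [-0.85, 0.37, 0], [-0.9, 0.39, 0], [-0.9, 0.39, 0], [-0.9, 0.39, 0], [-0.9, 0.39, 0], [-0.9, 0.39, 0], [-0.8, 0.35, 0], [-0.39, 0.17, 0], [0, 0, 0]], delta_rot=[[0, 0, 0], [0, 0, 0], [0, 0, 0], [0, 0, 0], [0, 0, 0], [0, 0, 0], [0, 0, 0], [0, 0, 0], [0, 0, 0], [0, 0, 0]], grip=[0, 0, 0, 0, 0, 0, 0, 0, 0, 0])

```text
t: 21.82
tool_pos: [457.1, 333.4, 106.1]
tool_rot: [-0.001, 0.98, 0.2, 0.0]
ft_force: [0.2, 0.3, -0.1]
grip_width: 85.3
grasp_force: 0.0
```

Emit:
arm_command(travel=[[0, 0, 0], [0, 0, 0], [0, 0, 0]], delta_rot=[[0, 0, 0], [0, 0, 0], [0, 0, 0]], grip=[0, 0, 0])

```text
t: 22.07
tool_pos: [460.9, 330.6, 105.2]
tool_rot: [0.0, 0.98, 0.197, 0.0]
ft_force: [-0.1, -0.6, -0.9]
grip_width: 85.4
grasp_force: 0.0
```

```bash
python3 look.py w7 459,331.5,50
```

```text
459,331.5,50 [252.  228.6]
```

View pics/w7.png

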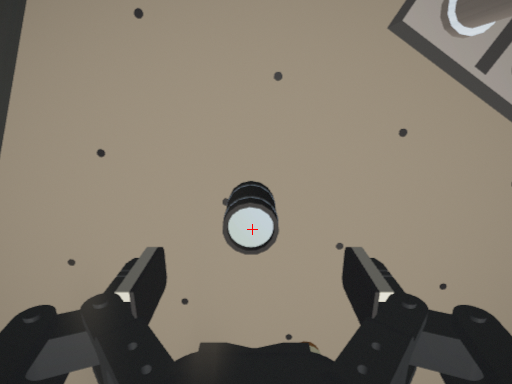

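Emit:
arm_command(travel=[[0.02, 0, -0.5], [0, 0, -0.7], [0, 0, -0.7], [0, 0, -0.5], [0, 0, -0.23], [0, 0, 0], [0, 0, 0]], delta_rot=[[0, 0, 0], [0, 0, 0], [0, 0, 0], [0, 0, 0], [0, 0, 0], [0, 0, 0], [0, 0, 0]], grip=[0, 0, 0, 0, 0, 0, 0])

```text
t: 22.7
tool_pos: [460.2, 331.2, 39.4]
tool_rot: [0.0, 0.98, 0.198, -0.0]
ft_force: [-0.1, -0.1, -0.2]
grip_width: 85.3
grasp_force: 0.0
```

Emit:
arm_command(travel=[[0, 0, 0], [0, 0, 0], [0, 0, 0], [0, 0, 0], [0, 0, 0], [0, 0, 0], [0, 0, 0], [0, 0, 0]], delta_rot=[[0, 0, 0], [0, 0, 0], [0, 0, 0], [0, 0, 0], [0, 0, 0], [0, 0, 0], [0, 0, 0], [0, 0, 0]], grip=[0.3, 0.4, 0.5, 0.6, 0.7, 0.8, 0.9, 1], newtons=40)

```text
t: 23.37
tool_pos: [460.0, 331.7, 40.1]
tool_rot: [-0.0, 0.98, 0.198, 0.0]
ft_force: [-1.5, -0.8, 5.3]
grip_width: 35.2
grasp_force: 39.5
```

Emit:
arm_command(travel=[[0, 0, 0.4], [0, 0, 0.8], [0, 0, 0.8], [0, 0, 0.8], [0.16, -0.48, 0.4], [0.3, -0.88, 0], [0.32, -0.95, 0], [0.32, -0.95, 0], [0.32, -0.95, 0], [0.32, -0.95, 0]], delta_rot=[[0, 0, 0], [0, 0, 0], [0, 0, 0], [0, 0, 0], [0, 0, 0], [0, 0, 0], [0, 0, 0], [0, 0, 0], [0, 0, 0], [0, 0, 0]], grip=[1, 1, 1, 1, 1, 1, 1, 1, 1, 1])

```text
t: 24.2
tool_pos: [503.4, 200.1, 119.5]
tool_rot: [0.0, 0.98, 0.198, -0.0]
ft_force: [-0.1, 0.3, -0.9]
grip_width: 35.0
grasp_force: 40.0
```

Emit:
arm_command(travel=[[0.32, -0.95, 0], [0.32, -0.95, 0], [0.32, -0.95, 0], [0.32, -0.95, 0], [0.32, -0.95, 0], [0.32, -0.95, 0], [0.32, -0.95, 0], [0.32, -0.95, 0], [0.32, -0.95, 0], [0.32, -0.95, 0]], delta_rot=[[0, 0, 0], [0, 0, 0], [0, 0, 0], [0, 0, 0], [0, 0, 0], [0, 0, 0], [0, 0, 0], [0, 0, 0], [0, 0, 0], [0, 0, 0]], grip=[1, 1, 1, 1, 1, 1, 1, 1, 1, 1])

```text
t: 25.03
tool_pos: [582.8, -37.4, 119.4]
tool_rot: [0.0, 0.98, 0.198, -0.0]
ft_force: [0.6, -0.3, -0.7]
grip_width: 35.0
grasp_force: 40.0
```

Emit:
arm_command(travel=[[0.32, -0.95, 0], [0.32, -0.95, 0], [0.32, -0.95, 0], [0.32, -0.95, 0], [0.32, -0.95, 0], [0.32, -0.95, 0], [0.32, -0.95, 0], [0.32, -0.9, 0], [0, 0, 0], [0, 0, 0]], delta_rot=[[0, 0, 0], [0, 0, 0], [0, 0, 0], [0, 0, 0], [0, 0, 0], [0, 0, 0], [0, 0, 0], [0, 0, 0], [0, 0, 0], [0, 0, 0]], grip=[1, 1, 1, 1, 1, 1, 1, 1, 1, 1])

```text
t: 25.87
tool_pos: [646.1, -226.9, 119.0]
tool_rot: [0.0, 0.981, 0.196, -0.001]
ft_force: [-0.5, 0.9, -0.7]
grip_width: 35.0
grasp_force: 40.1
```

Emit:
arm_command(travel=[[0.2, -0.65, 0], [0, 0, 0], [0, 0, 0], [0, 0, 0], [0, 0, 0]], delta_rot=[[0, 0, 0], [0, 0, 0], [0, 0, 0], [0, 0, 0], [0, 0, 0]], grip=[1, 1, 1, 1, 1])

```text
t: 26.28
tool_pos: [652.0, -238.6, 119.3]
tool_rot: [-0.0, 0.98, 0.199, -0.0]
ft_force: [0.3, -0.8, -0.0]
grip_width: 34.8
grasp_force: 40.1
```

```bash
python3 - <<'E'
from h import *
import subprocess
P=[f"{626+67*np.cos(a):.1f},{-250+67*np.sin(a):.1f},18" for a in np.arange(0,6.28,.4)]
subprocess.run(["python3","look.py","w8",*P],capture_output=True)
E
```

```text
(no output)
```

View pics/w8.png

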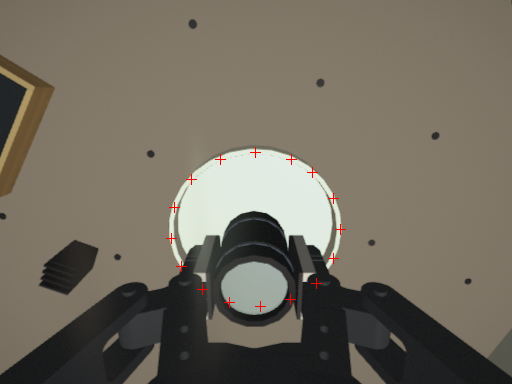

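Emit:
arm_command(travel=[[0, 0, -0.4], [0, 0, -0.7], [0, 0, -0.7], [0, 0, -0.5], [0, 0, -0.4], [0, 0, -0.2], [0, 0, -0.1], [0, 0, 0], [0, 0, 0]], delta_rot=[[0, 0, 0], [0, 0, 0], [0, 0, 0], [0, 0, 0], [0, 0, 0], [0, 0, 0], [0, 0, 0], [0, 0, 0], [0, 0, 0]], grip=[1, 1, 1, 1, 1, 1, 1, 1, 1])

```text
t: 27.08
tool_pos: [652.6, -240.0, 44.8]
tool_rot: [0.0, 0.98, 0.198, 0.0]
ft_force: [0.8, -0.3, -0.3]
grip_width: 35.0
grasp_force: 40.2
```

Emit:
arm_command(travel=[[0, 0, 0], [0, 0, 0], [0, 0, 0], [0, 0, 0], [0, 0, 0.2], [0, 0, 0.5], [0, 0, 0.85], [0, 0, 0.85], [0, 0, 0.8], [0, 0, 0.6]], delta_rot=[[0, 0, 0], [0, 0, 0], [0, 0, 0], [0, 0, 0], [0, 0, 0], [0, 0, 0], [0, 0, 0], [0, 0, 0], [0, 0, 0], [0, 0, 0]], grip=[0.45, 0.4, 0.35, 0.3, 0.3, 0.3, 0.3, 0.2, 0.2, 0.2])

```text
t: 27.92
tool_pos: [653.0, -240.3, 142.7]
tool_rot: [0.001, 0.98, 0.198, 0.001]
ft_force: [0.9, -0.4, 0.1]
grip_width: 68.4
grasp_force: 0.0
```

Emit:
arm_command(travel=[[-0.5, -0.5, 1], [-1, -1, 1], [-1, -1, 1], [-1, -1, 1], [-1, -1, 0], [-1, -1, 0], [-1, -1, 0], [-0.6, -0.6, 0], [0, 0, 0], [0, 0, 0]], delta_rot=[[0, 0, 0], [0, 0, 0], [0, 0, 0], [0, 0, 0], [0, 0, 0], [0, 0, 0], [0, 0, 0], [0, 0, 0], [0, 0, 0], [0, 0, 0]], grip=[0, 0, 0, 0, 0, 0, 0, 0, 0, 0])

```text
t: 28.75
tool_pos: [476.3, -416.1, 237.8]
tool_rot: [0.001, 0.981, 0.196, 0.0]
ft_force: [0.4, 0.7, 0.4]
grip_width: 85.3
grasp_force: 0.0
```

```bash
python3 - <<'E'
from h import *
im=bot.snapshot("top");cv2.imwrite("pics/end.png",cv2.resize(im[110:300,110:430],None,fx=2.5,fy=2.5,interpolation=cv2.INTER_CUBIC))
E
```

```text
(no output)
```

View pics/end.png

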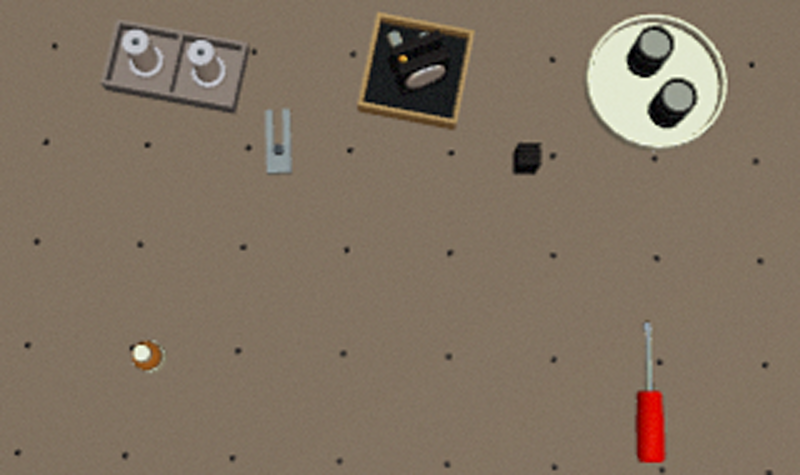

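All five parts stand upright in their trays: feet of the posts at (145,60) and (207,68) px in the two bays, the mount at (420,65), the tubes at (650,50) and (672,103). The bottle and screwdriver have not moved.

```bash
python3 -c "
from station import bot
print(bot.sign_off())"
```

```text
the job is handed in; nothing more can be done
None
```

The job is handed in at about 29 s of robot time: one post in each grey bay, both tubes in the dish and the mount in the wooden tray, all upright and released in the last picture, with the bottle and screwdriver left where they were; the sign-off returned no verdict.

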